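# Shut the parts tubes and lift their carrier clear of the desk

### The job

I want to wipe the desk under the little wooden carrier with the two flip-cap parts tubes. While it stands on the desk press both of its open caps fully shut, then lift the carrier by its handle bar about 10 cm clear of the desk and finish while still holding it there, level and still. Keep the carrier upright throughout, and leave the engine, chimney cap, gear and funnel where they are.

Things in the scene. Friction and masses are not known exactly. Their poses are not given: they have to be found in the camera images.
- carrier_centre (a point): Centre of the loose light-wood carrier, 61 mm above its underside; 122 mm high, 0.3 to 0.6 kg. Carrier axes: x across, y along its length, z up; at the start x points away from the robot within 0.5 rad. It stands on the desk at the start
- handle (a point): Centre of the carrier's wooden handle bar, 114 mm above its underside, midway between the tubes; carrier axes. The bar is 16 mm wide (x), 56 mm long (y) and 16 mm high, on two posts 10 to 12 mm thick at y = -23 and +23 mm, the space beneath it free for 52 mm. Pinch it across its x
- cap_left (a joint): Angle of the left tube's flip cap (rad): 0 shut flat on the tube, 1.57 standing upright, up to 2.0 leaning back beyond its hinge; starts at 1.0 to 1.8. The hinge has slight friction: the cap stays where it is left, and yields to under 1 N. A grey disc 30 mm across and 6 mm thick with a small tab, reaching 38 mm from the hinge
- cap_right (a joint): The same for the right tube's cap
- cap_left_hinge (a point): Hinge axis of the left cap (parallel to the carrier's y), 81 mm above the carrier's underside, fixed on the carrier with its axes. The tube's centre line lies 16 mm from it towards the carrier's -x; the shut cap lies to that side, its top 6 mm above the hinge. To shut it, push the raised cap over towards -x and then down
- cap_right_hinge (a point): The same for the right cap
- carrier: The same carrier, origin at the centre of its underside. Base board 80 x 176 x 16 mm (x, y, z), upper board 60 mm wide with its top at 54 mm, a handle bar in the middle, and two round aluminium tubes 28 mm across, mouths 80 mm up: left one at y = +62 mm, right one at y = -62 mm
- engine: Bystander: twin-cylinder brass model engine on a wooden base, 90 x 130 x 109 mm, loose; origin at the centre of its underside
- chimney_cap: Bystander: blackened steel chimney cap, 72 mm across, 56 mm high, loose; origin at the centre of its underside
- gear: Bystander: grey alloy gear lying flat, 72 mm across, 20 mm high, loose; origin at the centre of its underside
- funnel: Bystander: copper funnel standing mouth down, 80 mm across, 85 mm high, loose; origin at the centre of its underside
Things that resemble listed ones, but are neither listed nor needed, are in the scene too. What is shaped like the carrier but green or turquoise is not meant.

How it is judged:
On the way, in this order (a step that is already met when the one before it is completed fails the run):
1. both caps are shut while the carrier stands on the desk (value of joint each of cap_left, cap_right below 0.12 rad and height (world z) of carrier_centre below 0.066 m), for 0.2 s.
2. the carrier is in the air, held by the handle (height (world z) of carrier_centre above 0.131 m and contact force between the fingers and carrier above 2 N and distance between the grasp point and handle below 0.04 m), for 0.2 s.
At the end, for the whole second after the job is handed in: The fingers hold the carrier by its handle bar (grasp point within 40 mm of the bar's centre), its underside 70 to 140 mm above the desk, tilted less than 0.12 rad, moving slower than 20 mm/s and 0.15 rad/s, touching no bystander, with both caps within 0.12 rad of shut (all of step 2 and height (world z) of carrier_centre below 0.201 m and angle between carrier_centre's own z axis and vertical below 0.12 rad and linear speed of carrier below 0.02 m/s and angular speed of carrier below 0.15 rad/s and value of joint each of cap_left, cap_right below 0.12 rad and contact force between carrier and engine below 0.1 N and contact force between carrier and chimney_cap below 0.1 N and contact force between carrier and gear below 0.1 N and contact force between carrier and funnel below 0.1 N); the arm keeps its last pose, push and grip.
It fails at once if the carrier is tipped by more than 0.4 rad (angle between carrier_centre's own z axis and vertical above 0.4 rad).
It fails at once if a bystander is moved by more than 30 mm (distance of any of engine, chimney_cap, gear, funnel from where it was at the start of the episode above 0.03 m).
It also fails if it takes over 51 s, if anything falls off the work surface, if the arm or the gripper's body presses on something with over 40 N, if the wrist force passes 120 N, or if a joint passes its speed limit or range.

### The arm

A 6-joint arm with a two-finger parallel gripper is mounted at the origin on the work surface. World frame = base frame: x ahead of the robot, y to its left, z up, the work surface at z = 0. Lengths are in m, angles in rad, forces in N, time in s.
With the tool pointing down it reaches from about 0.3 to 0.825 m from the base axis. Payload 5.4 kg.
Tool frame: the origin (TCP) lies between the finger pads; the fingertips stand 25 mm ahead of it and the grasp point (between the pads) lies 6 mm ahead of it (manip.nose_length is the distance from the TCP to the fingertips, in m); z points along the fingers, y is the direction in which the jaws open and shut (so a half turn about z gives the same grasp; the last joint's range is limited). The gripper opens to 92 mm and grips with 3 to 60 N. Pads are 20 mm wide; open, the fingers measure 128 mm over their backs; the gripper's body (75 mm by 189 mm) begins 69 mm behind the grasp point.
Start: joints at [-1.542, 0.158, 1.597, -0, 1.386, -0.21], TCP at [0.136, -0.559, 0.24] pointing down, gripper open.
Joint ranges: [-2.91, 2.91], [-0.94, 2.29], [0.18, 2.7], [-1.29, 4.43], [0.17, 2.64], [-3, 3]. Speed limits (rad/s): [2.57, 2.57, 3.14, 3.14, 3.14, 3.14].

### API

Orientations are given as a rotation vector (axis times angle).
In Python, from bench import manip gives the robot as it stands.
- The arm moves only by the tool jog_arm, never from a script. Its argument "series" is a list of rows, each a list of 3 entries, a list of its own where there are three numbers: the shift along the tool's x, y, z in mm, then the turn about the tool's z in rad, then the gripper's target within -1 to 1 (shut at 1, half-way at 0, fully open at -1). A call has 1 to 5 rows; each row is the pose to reach, as a shift and turn from the pose commanded when the call began, along the tool's axes at that moment; what a row does not reach only later rows make up. A row lasts 1/8 s, in which the tool goes at most 62.5 mm and 10.7 degrees, less where a joint would pass 70% of its speed; a pose out of reach is approached as far as the arm can. A call with a gripper value outside its range is refused whole. The fingers move at their own pace and stop on an object; "grip_force" is the grip in N (left out, the last holds). Time passes only in rows, so rows that repeat a pose let the fingers close. It gives the time, the measured TCP pose, the force and the opening at its end, in the units of the state.
- manip.get_obs(): the state, without advancing time (a new reading comes with each control period).
- manip.snapshot(name): name is "scene" or "top" or "wrist"; returns a dict with "img" (400x640x3 uint8, blue, green, red), "intrinsics" (3x3 intrinsics, pixels), "dist_coeffs" ([k1, k2, p1, p2, k3] as OpenCV has them; the pictures are not rectified), "extrinsics" (4x4, takes a point from camera to world coordinates). Camera axes: x right, y up, looking along -z (the intrinsics and any distortion apply to the point x, -y, -z); pixel columns grow to the right and rows downward; lengths in m; the calibration is good to about 2 mm. A picture is of the moment at which its call begins. There is no depth.
- manip.hand_in(): hands the job in, once; it reports no verdict.
Trained networks look in the newest picture that a camera, given by its name, has taken for a name from the list of things; names that differ only in an ending like _2 or _b are one class to them, and where a whole thing is asked for, a point or a joint stands for the part that bears it (a point fixed in the world has none). Each returns a list of dicts, best first, with "p" (0 to 1); they miss things now and then, are a little off and sometimes report something else, mostly with a low value. They report only what shows in the picture. A call takes as long as a camera call. They do not tell look-alikes from the thing itself.
- manip.masks_of(label, camera): "mask" (400x640 bool, what is visible of it) and "location" ([row, column] in pixels, amid what is visible of it).
- manip.tip_of(label, camera): "location" ([row, column] in pixels: a listed point, or the origin of a listed thing).
The state is a dict: "t": time; "q": joint angles; "dq": joint speeds; "effort": joint torques, N m; "eef_pos": TCP position; "ee_rot": TCP orientation; "force": force on the tool from outside, world axes, zero at the start; "torque": the same for the moment, N m; "finger_gap": finger opening in m.
Only numpy, scipy, OpenCV 4.12 (cv2) and the standard library are available. Lean on these libraries where they do the work, as an engineer would, in place of code of your own. Each camera call takes 0.05 s, during which the arm holds its last target.

## Working session

There is one attempt and no reset: what is moved stays moved. The work goes in short steps, Python scripts to look and compute and a tool call to move; the robot and the scene stay as the last step left them, time stands still between calls to the robot, and variables do not carry over. Pictures are saved under pics/ and viewed, and the job is handed in when it is done.

Besides the shell and the picture viewer there is one more tool, called after ">>>" in YAML: its name, and indented under it one key for each argument. jog_arm: Moves the arm, as the interface text tells. Its arguments: {"type":"object","properties":{"series":{"type":"array","items":{"type":"array"}},"grip_force":{"type":"number"}},"required":["series"]}

```bash
ls; mkdir -p pics; python3 - <<'E'
from bench import manip
import cv2
o=manip.get_obs();print(o['t'],o['eef_pos'],o['ee_rot'],o['finger_gap'],manip.nose_length)
for c in ['scene','top']:
    s=manip.snapshot(c);cv2.imwrite(f'pics/{c}0.png',s['img']);print(c,s['intrinsics'],s['dist_coeffs'],s['extrinsics'])
    for l in ['carrier','handle','cap_left_hinge','cap_right_hinge','engine','chimney_cap','gear','funnel','carrier_centre']:
        print(l,[(r['p'],r['location']) for r in manip.tip_of(l,c)][:4])
E
```

```text
pics
0.0 [ 0.13593828 -0.55810889  0.23863535] [-3.11738618e+00 -3.73919499e-01 -2.37593696e-04] 0.09182737824266879 0.025
scene [[501.60782085   0.         315.79495686]
 [  0.         501.60782085 194.59815129]
 [  0.           0.           1.        ]] [-0.07236668  0.          0.          0.          0.        ] [[-0.86555702 -0.26704926  0.42366938  1.0487679 ]
 [ 0.50078262 -0.47042786  0.72657717  1.0486509 ]
 [ 0.00527398  0.84106023  0.54091577  0.8923297 ]
 [ 0.          0.          0.          1.        ]]
carrier [(0.93, [241.5, 279.4]), (0.77, [154.6, 325.4]), (0.76, [232.4, 343.8]), (0.71, [189.2, 319.8])]
handle [(0.9, [126.3, 322.5]), (0.77, [209.7, 275.0]), (0.72, [225.5, 434.0]), (0.65, [161.5, 319.9])]
cap_left_hinge [(0.79, [253.1, 444.3]), (0.7, [219.1, 324.3]), (0.69, [174.5, 325.4]), (0.66, [229.4, 282.7])]
cap_right_hinge [(0.97, [159.1, 307.8]), (0.94, [227.2, 413.6]), (0.86, [143.6, 321.8]), (0.76, [199.8, 348.6])]
engine [(0.89, [329.0, 289.5])]
chimney_cap [(0.75, [192.3, 212.3]), (0.61, [244.0, 276.3])]
gear [(0.54, [243.1, 279.1]), (0.51, [181.0, 262.6])
[... 588 characters left out ...]
5, 439.6]), (0.79, [259.7, 232.0]), (0.59, [233.3, 371.9]), (0.58, [162.5, 313.8])]
handle [(0.84, [275.3, 445.2]), (0.75, [212.1, 293.1]), (0.7, [262.3, 225.3]), (0.61, [234.3, 375.6])]
cap_left_hinge [(0.83, [154.5, 298.1]), (0.75, [231.9, 358.8]), (0.75, [298.7, 446.4]), (0.73, [202.1, 222.4])]
cap_right_hinge [(0.82, [228.9, 308.1]), (0.82, [260.4, 425.9]), (0.75, [227.7, 392.4]), (0.7, [150.6, 335.1])]
engine [(0.87, [128.4, 218.2]), (0.62, [151.9, 298.1])]
chimney_cap [(0.89, [139.7, 422.1])]
gear [(0.68, [189.9, 411.4])]
funnel [(0.82, [201.7, 220.3]), (0.39, [139.6, 416.4])]
carrier_centre [(0.9, [157.7, 315.7]), (0.65, [260.2, 225.6]), (0.63, [277.6, 440.5]), (0.62, [236.1, 373.2])]
```

View pics/scene0.png

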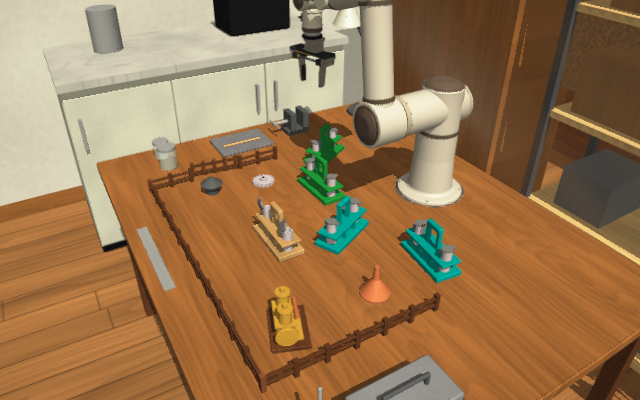

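View pics/top0.png

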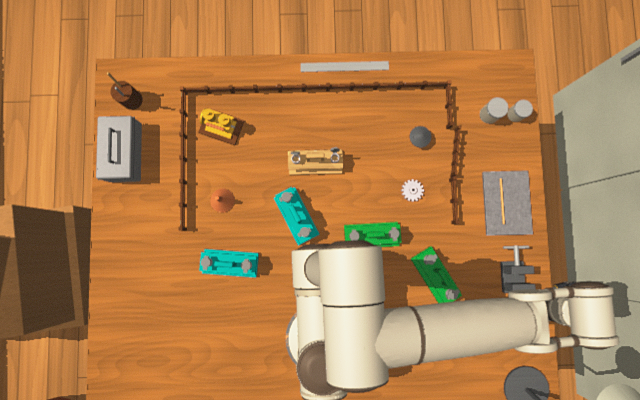

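The light-wood carrier is at about (315,160) in the top picture and (278,232) in the scene picture. A turquoise look-alike stands close by at (297,215) in top. I'll zoom in on the carrier.

```bash
cat > h.py <<'E'
import numpy as np,cv2
from bench import manip
def ray(s,rc):
    K=s['intrinsics'];D=np.array(s['dist_coeffs'],float)
    u=cv2.undistortPoints(np.array([[[rc[1],rc[0]]]],float),K,D)[0,0]
    T=s['extrinsics'];d=T[:3,:3]@np.array([u[0],-u[1],-1.]);return T[:3,3],d/np.linalg.norm(d)
def atz(s,rc,z):
    o,d=ray(s,rc);return o+d*(z-o[2])/d[2]
def proj(s,P):
    P=np.atleast_2d(P);T=s['extrinsics'];c=(P-T[:3,3])@T[:3,:3];c=c*[1,-1,-1]
    p,_=cv2.projectPoints(c,np.zeros(3),np.zeros(3),s['intrinsics'],np.array(s['dist_coeffs'],float));return p[:,0]
def tri(rays):
    A=np.zeros((3,3));b=np.zeros(3)
    for o,d in rays:
        M=np.eye(3)-np.outer(d,d);A+=M;b+=M@o
    return np.linalg.solve(A,b)
E
python3 - <<'E'
import cv2
a=cv2.imread('pics/scene0.png')[180:280,225:335];b=cv2.imread('pics/top0.png')[120:200,260:370]
cv2.imwrite('pics/za.png',cv2.resize(a,None,fx=5.5,fy=5.5,interpolation=2))
cv2.imwrite('pics/zb.png',cv2.resize(b,None,fx=6,fy=6,interpolation=2))
E
```

```text
(no output)
```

View pics/za.png

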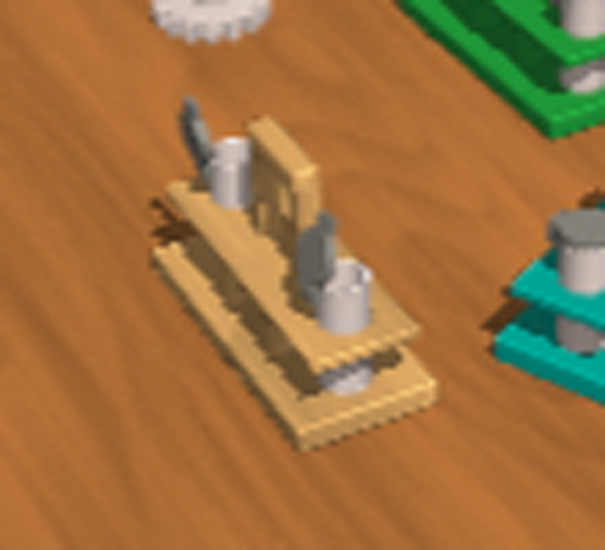

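View pics/zb.png

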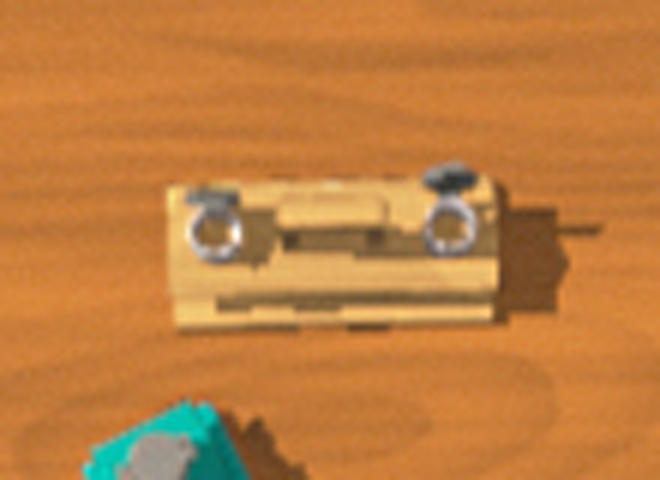

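```bash
python3 - <<'E'
from h import *
from scipy.optimize import least_squares
S={}
for c in ['scene','top']:
    S[c]=manip.snapshot(c)
f=lambda c,x,y:(225+x/5.5-.5+.09,180+y/5.5-.5+.09) if c=='scene' else (260+x/6-.42,120+y/6-.42)
obs=[('top',215,233,(0,62,80)),('top',450,226,(0,-62,80)),('top',175,330,(-40,88,0)),('top',493,324,(-40,-88,0)),
('scene',235,148,(0,-62,80)),('scene',343,275,(0,62,80)),('scene',303,449,(40,88,0)),('scene',436,398,(-40,88,0)),('scene',155,265,(40,-88,0))]
def P(v,p):
    c,s=np.cos(v[2]),np.sin(v[2]);x,y,z=np.array(p)/1000
    return [v[0]+c*x-s*y,v[1]+s*x+c*y,z]
def res(v):
    return np.concatenate([proj(S[c],P(v,p))[0]-f(c,x,y) for c,x,y,p in obs])
for sel in [None]:
    r=least_squares(res,[0.4,0,0]);print(r.x,r.fun.reshape(-1,2).round(1))
for c in S:
  for l in ['handle','cap_left_hinge','cap_right_hinge']:
    p=dict(handle=(0,0,114),cap_left_hinge=(16,62,81),cap_right_hinge=(16,-62,81))[l]
    print(c,l,proj(S[c],P(r.x,p))[0][::-1])
for c,l,rc,z in [('top','engine',(128,218),0),('top','chimney',(139,421),0),('top','gear',(190,411.5),0),('top','funnel',(201.7,220.3),0),('top','turq tube',(200,284),.08),('top','turqtip',(190,290),.054),('top','turq2',(224,308),.08),('top','gr',(235,350),.05)]:
    print(l,atz(S[c],rc,z).round(3))
E
```

```text
[5.67316412e-01 5.75645949e-03 7.31386423e-05] [[-0.   0.3]
 [ 0.1  0.5]
 [ 0.2  0.8]
 [ 0.2  0.5]
 [-0.4  0.2]
 [-0.3 -0.5]
 [-0.9  0.7]
 [ 0.6  0.8]
 [-0.4  0.6]]
scene handle [207.44968046 276.03959479]
scene cap_left_hinge [230.51259871 281.37577029]
scene cap_right_hinge [207.94090464 261.9048955 ]
top handle [156.06344488 314.94476524]
top cap_left_hinge [153.63785785 295.27341498]
top cap_right_hinge [152.67491614 334.51109492]
engine [ 0.694  0.329 -0.   ]
chimney [ 0.64  -0.351  0.   ]
gear [ 0.468 -0.311  0.   ]
funnel [0.445 0.322 0.   ]
turq tube [0.437 0.106 0.08 ]
turqtip [0.471 0.088 0.054]
turq2 [0.36  0.033 0.08 ]
gr [ 0.324 -0.099  0.05 ]
```

>>> jog_arm:
  series:
    - [[48,-36,0],-0.17,1]
    - [[96,-72,0],-0.34,1]
    - [[144,-108,0],-0.51,1]
    - [[192,-144,0],-0.68,1]
    - [[240,-180,0],-0.85,1]

```text
t: 1.72
eef_pos: [0.3276, -0.3255, 0.2399]
ee_rot: [2.682, 1.633, 0.0]
force: [-0.1, -0.7, -0.2]
finger_gap: 0.0438
```

```bash
cat > d.py <<'E'
import sys;from h import *
from scipy.spatial.transform import Rotation as R
o=manip.get_obs();M=R.from_rotvec(o['ee_rot']).as_matrix()
print(o['t'],o['eef_pos'].round(4),'gap',round(o['finger_gap'],4),'F',np.round(o['force'],2),'q',np.round(o['q'],3))
print(M.round(4))
if len(sys.argv)>3:
    t=np.array([float(a) for a in sys.argv[1:4]]);print('shift mm',((t-o['eef_pos'])@M*1000).round(1))
print('turn',-(np.arctan2(1,0)-np.arctan2(M[1,0],M[0,0])))
E
python3 d.py 0.66 0.068 0.18
```

```text
1.725 [ 0.3276 -0.3255  0.2399] gap 0.0438 F [-0.08 -0.7  -0.24] q [-1.045 -0.145  1.901  0.     1.384 -0.568]
[[ 4.590e-01  8.884e-01  6.000e-04]
 [ 8.884e-01 -4.590e-01 -7.000e-04]
 [-3.000e-04  8.000e-04 -1.000e+00]]
shift mm [502.2 114.7  59.8]
turn -0.47686137514654625
```

>>> jog_arm:
  series:
    - [[55,13,0],-0.1,1]
    - [[110,25,0],-0.2,1]
    - [[165,38,0],-0.3,1]
    - [[220,50,0],-0.4,1]
    - [[275,63,0],-0.477,1]

```text
t: 2.35
eef_pos: [0.511, -0.111, 0.2399]
ee_rot: [2.223, 2.218, 0.0]
force: [1.3, -1.9, 0.1]
finger_gap: 0.0006
```

```bash
python3 d.py 0.66 0.068 0.18
```

```text
2.35 [ 0.511  -0.111   0.2399] gap 0.0006 F [ 1.32 -1.88  0.14] q [-0.445  0.022  1.742 -0.     1.376 -0.443]
[[ 2.2e-03  1.0e+00  7.0e-04]
 [ 1.0e+00 -2.2e-03 -5.0e-04]
 [-5.0e-04  7.0e-04 -1.0e+00]]
shift mm [179.3 148.6  59.9]
turn -0.0021718441481153317
```

>>> jog_arm:
  series:
    - [[45,37,0],0,1]
    - [[90,74,0],0,1]
    - [[135,111,0],0,1]
    - [[175,148,0],0,1]
    - [[175,148,0],0,1]

```text
t: 2.98
eef_pos: [0.6598, 0.0646, 0.2382]
ee_rot: [-2.222, -2.219, 0.001]
force: [-0.8, -0.5, 0.5]
finger_gap: -0.0
```

```bash
python3 d.py 0.66 0.068 0.18; python3 - <<'E'
from h import *
s=manip.snapshot('wrist');cv2.imwrite('pics/w1.png',s['img']);print(s['extrinsics'].round(3))
for l in ['handle','cap_left_hinge','cap_right_hinge']: print(l,[(r['p'],r['location']) for r in manip.tip_of(l,'wrist')][:4])
for n,p in [('handle',(.5673,.0058,.114)),('hl',(.5833,.0678,.081)),('hr',(.5833,-.0562,.081)),('ml',(.5673,.0678,.08))]: print(n,proj(s,p)[0][::-1])
E
```

```text
2.975 [0.6598 0.0646 0.2382] gap -0.0 F [-0.81 -0.52  0.46] q [-8.400e-02  3.860e-01  1.326e+00  1.000e-03  1.431e+00 -8.300e-02]
[[ 1.1e-03  1.0e+00 -1.1e-03]
 [ 1.0e+00 -1.1e-03  7.0e-04]
 [ 7.0e-04 -1.1e-03 -1.0e+00]]
shift mm [ 3.4  0.2 58.2]
turn -0.0010829749195571114
[[ 1.     0.     0.001  0.659]
 [-0.     0.97   0.242  0.134]
 [-0.001 -0.242  0.97   0.384]
 [ 0.     0.     0.     1.   ]]
handle [(0.89, [269.2, 221.2]), (0.81, [194.4, 6.9])]
cap_left_hinge [(0.88, [178.9, 100.6])]
cap_right_hinge [(0.63, [230.8, 2.8])]
handle [270.95683502 215.40523247]
hl [195.77467756 237.66666302]
hr [311.84637538 244.8988139 ]
ml [195.56099125 221.19417996]
```

View pics/w1.png

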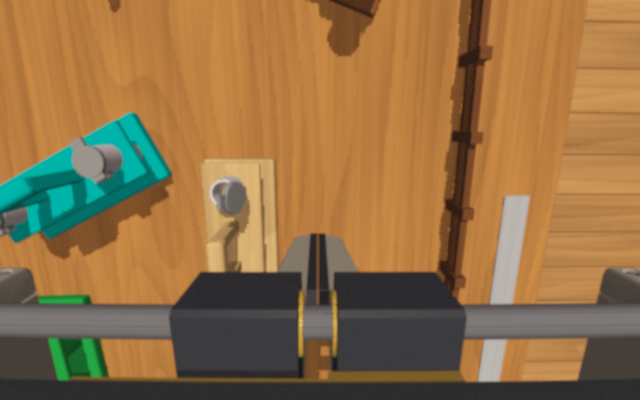

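The left tube mouth shows at about (222,195), where my pose puts it (221,196). I'll go down behind the left cap.

>>> jog_arm:
  series:
    - [[3,0,40],0,1]
    - [[3,0,80],0,1]
    - [[3,0,110],0,1]
    - [[3,0,110],0,1]
    - [[3,0,110],0,1]

```text
t: 3.8
eef_pos: [0.6596, 0.0639, 0.1317]
ee_rot: [2.227, 2.213, 0.003]
force: [0.5, 0.5, 1.0]
finger_gap: 0.0006
```

```bash
python3 d.py 0.567 0.068 0.125
```

```text
3.8 [0.6596 0.0639 0.1317] gap 0.0006 F [0.55 0.49 0.96] q [-0.085  0.471  1.429 -0.     1.239 -0.079]
[[ 6.0e-03  1.0e+00  2.8e-03]
 [ 1.0e+00 -6.0e-03 -3.0e-04]
 [-3.0e-04  2.8e-03 -1.0e+00]]
shift mm [  3.5 -92.7   6.5]
turn -0.005993286651662766
```

>>> jog_arm:
  series:
    - [[3,-20,6],0,1]
    - [[3,-40,6],0,1]
    - [[3,-55,6],0,1]
    - [[3,-70,6],0,1]
    - [[3,-85,6],0,1]

```text
t: 4.42
eef_pos: [0.575, 0.0678, 0.1264]
ee_rot: [2.225, 2.213, 0.005]
force: [0.0, 0.1, 0.7]
finger_gap: 0.0006
```

```bash
python3 d.py 0.567 0.068 0.125;  python3 - <<'E'
from h import *
s=manip.snapshot('scene');cv2.imwrite('pics/s2.png',cv2.resize(s['img'][150:290,205:365],None,fx=4,fy=4,interpolation=2))
E
```

```text
4.425 [0.575  0.0678 0.1264] gap 0.0006 F [0.03 0.09 0.69] q [-0.091  0.276  1.693 -0.     1.167 -0.086]
[[ 5.3e-03  1.0e+00  4.8e-03]
 [ 1.0e+00 -5.3e-03 -5.0e-04]
 [-4.0e-04  4.8e-03 -1.0e+00]]
shift mm [ 0.2 -8.   1.4]
turn -0.005326060384342801
```

View pics/s2.png

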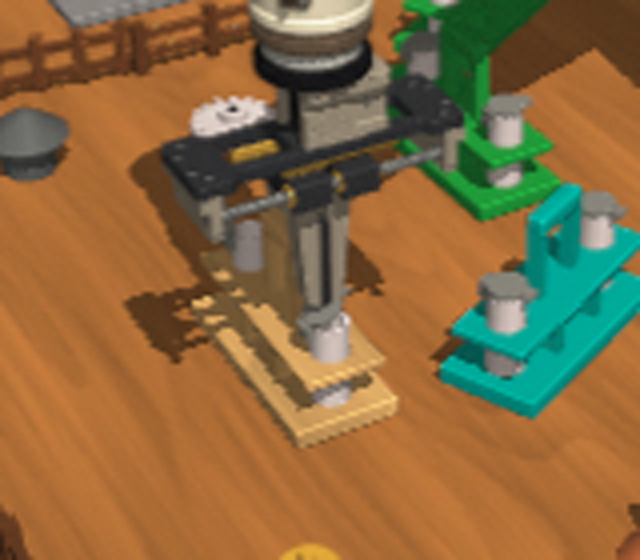

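The scene picture shows the closed fingers over the left tube at (325,320) in the crop, with the cap folding over. Next I'll move over the centre and press down.

>>> jog_arm:
  series:
    - [[0,-8,0],0,1]
    - [[0,-13,0],0,1]
    - [[0,-13,6],0,1]
    - [[0,-13,11],0,1]
    - [[0,-13,14],0,1]

```text
t: 5.1
eef_pos: [0.561, 0.0682, 0.1118]
ee_rot: [-2.226, -2.216, 0.002]
force: [-13.2, -0.0, 29.8]
finger_gap: 0.0004
```

```bash
python3 d.py 0.567 0.068 0.112
```

```text
5.1 [0.561  0.0682 0.1118] gap 0.0004 F [-13.24  -0.    29.78] q [-0.093  0.267  1.737 -0.     1.139 -0.088]
[[ 4.6e-03  1.0e+00 -1.4e-03]
 [ 1.0e+00 -4.6e-03 -2.0e-04]
 [-2.0e-04 -1.4e-03 -1.0e+00]]
shift mm [-0.2  6.  -0.2]
turn -0.004627388488713358
```

>>> jog_arm:
  series:
    - [[0,0,-5],0,1]
    - [[0,0,-35],0,1]
    - [[0,20,-70],0,1]
    - [[0,60,-90],0,1]
    - [[0,90,-90],0,1]

```text
t: 5.72
eef_pos: [0.6534, 0.0676, 0.2017]
ee_rot: [2.225, 2.213, 0.004]
force: [0.3, 0.1, -0.6]
finger_gap: 0.0002
```

```bash
python3 d.py 0.655 -0.056 0.125;  python3 - <<'E'
from h import *
s=manip.snapshot('scene');a=cv2.resize(s['img'][160:280,205:365],None,fx=4,fy=4,interpolation=2)
t=manip.snapshot('top');b=cv2.resize(t['img'][120:200,260:370],None,fx=4,fy=4,interpolation=2)
im=np.zeros((800,640,3),np.uint8);im[:480]=a;im[480:,:440]=b;cv2.imwrite('pics/s3.png',cv2.resize(im,(480,600)))
E
```

```text
5.725 [0.6534 0.0676 0.2017] gap 0.0002 F [ 0.28  0.09 -0.58] q [-0.08   0.391  1.391  0.     1.355 -0.075]
[[ 5.1e-03  1.0e+00  4.3e-03]
 [ 1.0e+00 -5.1e-03 -3.0e-04]
 [-3.0e-04  4.3e-03 -1.0e+00]]
shift mm [-123.6    1.9   76.7]
turn -0.005072836021783322
```

View pics/s3.png

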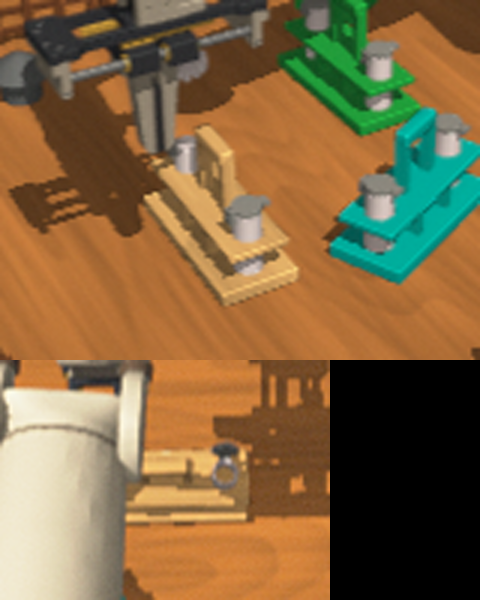

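The left cap is shut and the carrier hasn't moved. Now the right cap, the same way.

>>> jog_arm:
  series:
    - [[-50,8,0],0,1]
    - [[-100,8,0],0,1]
    - [[-124,8,20],0,1]
    - [[-124,8,55],0,1]
    - [[-124,8,77],0,1]

```text
t: 6.45
eef_pos: [0.6558, -0.0555, 0.1185]
ee_rot: [-2.224, -2.212, 0.003]
force: [-0.2, 0.9, 0.8]
finger_gap: 0.0003
```

>>> jog_arm:
  series:
    - [[0,-20,0],0,1]
    - [[0,-40,0],0,1]
    - [[0,-60,0],0,1]
    - [[0,-75,0],0,1]
    - [[0,-90,0],0,1]

```text
t: 7.08
eef_pos: [0.5662, -0.0546, 0.1207]
ee_rot: [-2.224, -2.215, 0.001]
force: [-0.4, -0.1, -0.3]
finger_gap: 0.0006
```

```bash
python3 d.py 0.565 -0.056 0.112;  python3 - <<'E'
from h import *
s=manip.snapshot('scene');a=cv2.resize(s['img'][150:280,205:365],None,fx=4,fy=4,interpolation=2)
cv2.imwrite('pics/s4.png',a)
E
```

```text
7.075 [ 0.5662 -0.0546  0.1207] gap 0.0006 F [-0.39 -0.07 -0.33] q [-3.09e-01  2.64e-01  1.72e+00  1.00e-03  1.16e+00 -3.05e-01]
[[ 0.0044  1.     -0.0026]
 [ 1.     -0.0044  0.0014]
 [ 0.0014 -0.0026 -1.    ]]
shift mm [-1.4 -1.1  8.7]
turn -0.0044237975346475
```

View pics/s4.png

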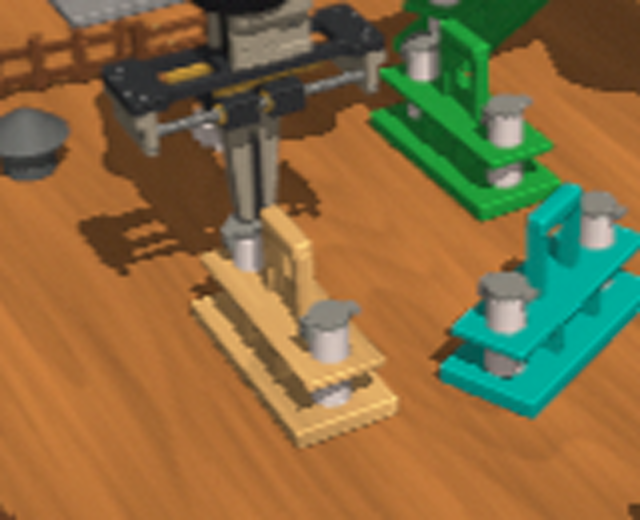

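The right cap is folded over at (243,235) and the left stays shut at (330,315). I'll press it down.

>>> jog_arm:
  series:
    - [[0,0,4],0,1]
    - [[0,0,7],0,1]
    - [[0,0,10],0,1]
    - [[0,0,11],0,1]

```text
t: 7.62
eef_pos: [0.5684, -0.0557, 0.1123]
ee_rot: [-2.226, -2.216, 0.0]
force: [-5.2, 1.5, 10.4]
finger_gap: 0.0006
```

>>> jog_arm:
  series:
    - [[0,0,1],0,1]
    - [[0,0,1],0,1]

```text
t: 7.88
eef_pos: [0.5685, -0.0557, 0.1123]
ee_rot: [-2.226, -2.216, 0.0]
force: [-5.8, 2.0, 12.5]
finger_gap: 0.0004
```

>>> jog_arm:
  series:
    - [[0,0,-10],0,1]
    - [[0,0,-60],0,1]
    - [[0,0,-110],0,0]
    - [[40,0,-130],0,0]
    - [[61,0,-130],0,0]

```text
t: 8.5
eef_pos: [0.5698, 0.0062, 0.2427]
ee_rot: [2.223, 2.214, 0.004]
force: [0.7, 0.3, -1.0]
finger_gap: 0.0284
```

```bash
python3 d.py 0.567 0.006 0.24;  python3 - <<'E'
from h import *
s=manip.snapshot('scene');a=cv2.resize(s['img'][180:280,225:335],None,fx=5.5,fy=5.5,interpolation=2)
cv2.imwrite('pics/s5.png',a)
s=manip.snapshot('wrist');cv2.imwrite('pics/w5.png',s['img'])
print(proj(s,[(.567,.006+y,z) for y,z in [(0,.114),(.062,.087),(-.062,.087)]]))
E
```

```text
8.5 [0.5698 0.0062 0.2427] gap 0.0284 F [ 0.73  0.3  -1.01] q [-0.201  0.139  1.612  0.     1.386 -0.197]
[[ 4.2e-03  1.0e+00  4.5e-03]
 [ 1.0e+00 -4.2e-03 -7.0e-04]
 [-7.0e-04  4.5e-03 -1.0e+00]]
shift mm [-0.2 -2.8  2.7]
turn -0.0041612070298404635
[[316.05356784 209.73909109]
 [315.94358606 135.28924022]
 [316.29819507 263.45103967]]
```

View pics/s5.png

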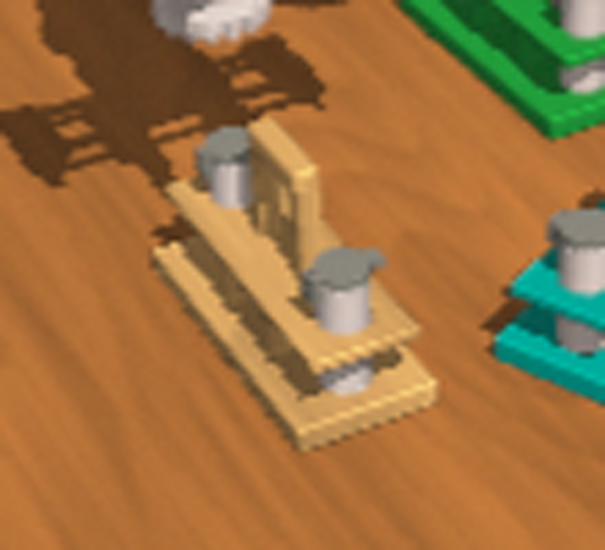

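View pics/w5.png

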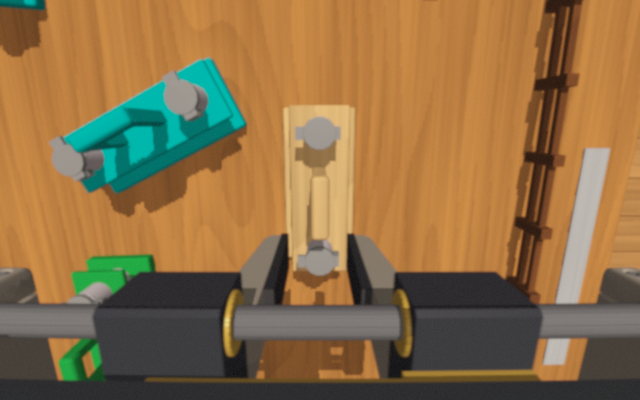

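Both caps are shut flat in both views, and the bar is centred between the fingers at (319,208), yaw near 0. Next I'll descend onto it.

>>> jog_arm:
  series:
    - [[0,0,40],0,0]
    - [[0,0,80],0,0]
    - [[0,0,110],0,0]
    - [[0,0,123],0,0]
    - [[0,0,123],0,0]
  grip_force: 30

```text
t: 9.22
eef_pos: [0.5675, 0.0048, 0.1162]
ee_rot: [-2.226, -2.214, 0.003]
force: [0.3, -1.1, -0.3]
finger_gap: 0.046
```

```bash
python3 d.py 0.568 0.006 0.12;  python3 - <<'E'
from h import *
s=manip.snapshot('scene');a=cv2.resize(s['img'][160:280,225:335],None,fx=5,fy=5,interpolation=2)
cv2.imwrite('pics/s6.png',a)
E
```

```text
9.225 [0.5675 0.0048 0.1162] gap 0.046 F [ 0.3  -1.1  -0.25] q [-0.204  0.268  1.726 -0.     1.15  -0.199]
[[ 5.3e-03  1.0e+00 -3.0e-03]
 [ 1.0e+00 -5.3e-03  3.0e-04]
 [ 3.0e-04 -3.0e-03 -1.0e+00]]
shift mm [ 1.2  0.4 -3.8]
turn -0.0053125519739378735
```

View pics/s6.png

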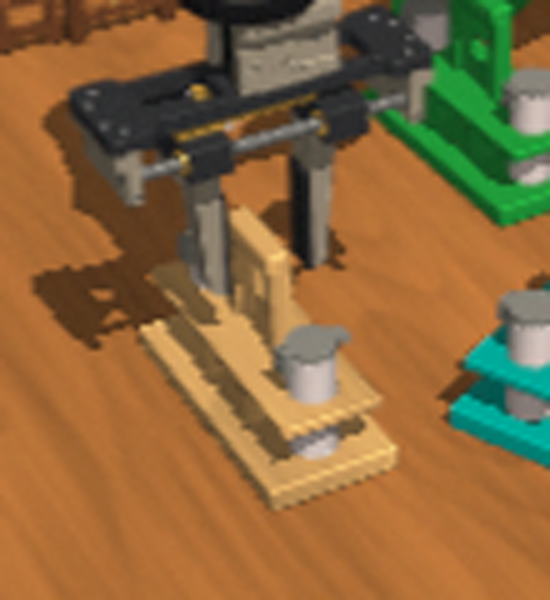

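The fingers straddle the bar. I'll close.

>>> jog_arm:
  series:
    - [[0,0,-2],0,1]
    - [[0,0,-2],0,1]
    - [[0,0,-2],0,1]
    - [[0,0,-2],0,1]
    - [[0,0,-2],0,1]
  grip_force: 40

```text
t: 9.9
eef_pos: [0.569, 0.0051, 0.1201]
ee_rot: [2.226, 2.215, 0.001]
force: [1.2, 1.0, 2.0]
finger_gap: 0.0156
```

>>> jog_arm:
  series:
    - [[0,0,0],0,1]
    - [[0,0,-5],0,1]
    - [[0,0,-15],0,1]
    - [[0,0,-25],0,1]
    - [[0,0,-35],0,1]

```text
t: 10.52
eef_pos: [0.5684, 0.0052, 0.1553]
ee_rot: [-2.227, -2.216, -0.0]
force: [-0.5, -0.9, -2.5]
finger_gap: 0.0156
```

```bash
python3 d.py;  python3 - <<'E'
from h import *
s=manip.snapshot('scene');a=cv2.resize(s['img'][140:280,225:335],None,fx=4,fy=4,interpolation=2)
cv2.imwrite('pics/s7.png',a)
E
```

```text
10.525 [0.5684 0.0052 0.1553] gap 0.0156 F [-0.48 -0.85 -2.51] q [-0.203  0.22   1.699  0.     1.222 -0.198]
[[ 5.e-03  1.e+00  0.e+00]
 [ 1.e+00 -5.e-03  1.e-04]
 [ 1.e-04  0.e+00 -1.e+00]]
turn -0.004997779040381012
```

View pics/s7.png

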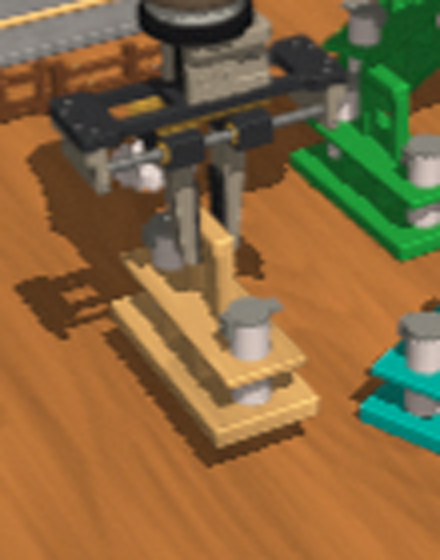

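It is held level (gap 15.6 mm, the bar's width) and off the desk. Raising to about 100 mm.

>>> jog_arm:
  series:
    - [[0,0,-15],0,1]
    - [[0,0,-30],0,1]
    - [[0,0,-45],0,1]
    - [[0,0,-57],0,1]
    - [[0,0,-65],0,1]

```text
t: 11.2
eef_pos: [0.5687, 0.0051, 0.2206]
ee_rot: [2.226, 2.215, 0.001]
force: [0.2, 0.8, -3.6]
finger_gap: 0.0154
```

>>> jog_arm:
  series:
    - [[0,0,0],0,1]
    - [[0,0,0],0,1]
    - [[0,0,0],0,1]
    - [[0,0,0],0,1]
    - [[0,0,0],0,1]

```text
t: 11.82
eef_pos: [0.5684, 0.0052, 0.2194]
ee_rot: [-2.227, -2.216, 0.0]
force: [-0.0, 0.5, -2.7]
finger_gap: 0.016
```

```bash
python3 d.py;  python3 - <<'E'
from h import *
s=manip.snapshot('scene');a=cv2.resize(s['img'][110:260,225:345],None,fx=4,fy=4,interpolation=2)
print(proj(s,[(.568+x,.006+y,z) for x,y,z in [(.04,.088,.1),(.04,-.088,.1),(-.04,.088,.1),(0,.062,.187),(0,-.062,.187)]])*4-[900,440])
cv2.imwrite('pics/s8.png',a)
w=manip.snapshot('wrist');cv2.imwrite('pics/w8.png',w['img'])
print(manip.get_obs()['t'])
E
```

```text
11.825 [0.5684 0.0052 0.2194] gap 0.016 F [-0.05  0.51 -2.65] q [-0.203  0.157  1.639  0.     1.346 -0.198]
[[ 5.1e-03  1.0e+00 -3.0e-04]
 [ 1.0e+00 -5.1e-03  1.0e-04]
 [ 1.0e-04 -3.0e-04 -1.0e+00]]
turn -0.00505354220767984
[[208.88857289 490.92917866]
 [ 99.75545372 361.82387015]
 [316.13154174 455.25065883]
 [241.56313046 343.81884356]
 [159.82645147 259.20157254]]
11.925
```

View pics/s8.png

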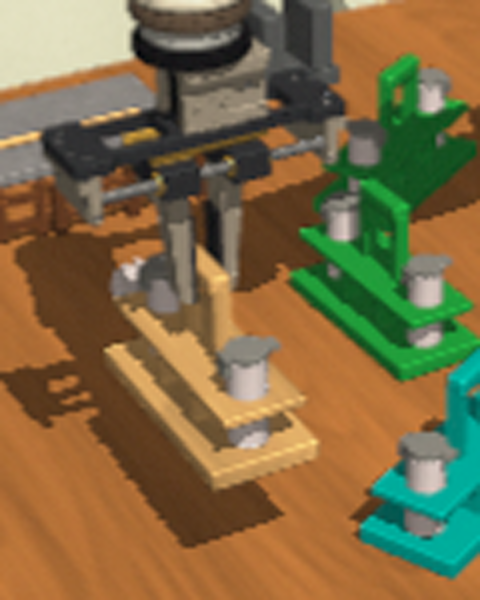

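View pics/w8.png

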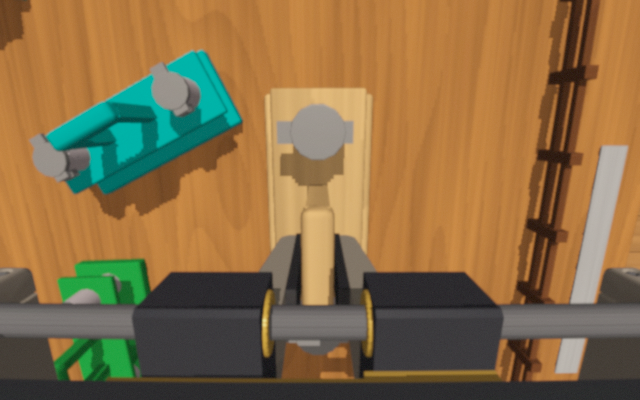

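The carrier hangs level with both caps shut. Its corners at (213,488), (316,455) and (105,360) match a level underside at 100 mm to within about 1 camera pixel.

```bash
python3 -c "
from bench import manip
print(manip.hand_in())"
```

```text
the job is handed in; nothing more can be done
None
```

I pressed both caps shut while the carrier stood on the desk, then lifted it by its handle bar and handed in after about 12 s, still holding it. No verdict came back, so what follows is from my own last checks.

- **Caps:** both looked flat in the pictures after pressing, with about 30 N on the left and 12 N on the right. After the lift the left cap could still be seen shut. The right one was partly hidden by the gripper.
- **Height and level:** the underside is about 100 mm above the desk. The visible base corners match a level pose to about one camera pixel.
- **Grip:** the fingers hold the bar at its 16 mm width with a 40 N grip setting, and the pose was steady over the last readings.
- **Bystanders:** the path stayed clear of all four, and the wrist readings showed no unexpected force. I did not re-measure their positions at the end.

Nothing failed. The only disagreement was one network estimate of the handle, about 3–4 mm off my fitted position. A later wrist picture put the bar within about 2 mm of the fit.

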